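# File the locating buttons and hold the lens over the first

## Robot

A 6-joint arm with a two-finger parallel gripper is mounted at the origin on a cart in front of the work surface, level with it; the furniture and walls round the work are solid. World frame = base frame: x ahead of the robot, y to its left, z up, the work surface at z = 0. Lengths are in m, angles in rad, forces in N, time in s.
With the tool pointing down it reaches from about 0.35 to 0.775 m from the base axis. Payload 5.5 kg.
Tool frame: the origin (TCP) lies where the fingers leave the gripper's body, on its centre line; the fingertips stand env.tip_reach ahead of it and the grasp point (between the pads) lies 54 mm ahead of it (env.tip_reach is the distance from the TCP to the fingertips, in m); z points along the fingers, y is the line along which they close (so a half turn about z gives the same grasp; the last joint's range is limited). The gripper opens to 85 mm and grips with 20 to 120 N. Pads are 22 mm wide; open, the fingers measure 114 mm over their backs; the gripper's body (76 mm by 85 mm) begins 54 mm behind the grasp point. The pads swing forward as they close: fully open they stand 13 mm farther back than shut.
Start: joints at [-1.488, 0.313, 0.046, 1.304, 0, 1.431], TCP at [0.127, -0.561, 0.304] pointing down, gripper open.
Joint ranges: [-2.76, 2.76], [-0.86, 1.69], [-1.03, 1.26], [-2.2, 2.34], [-1.47, 1.5], [-3.14, 3.14]. Speed limits (rad/s): [2.57, 2.57, 3.14, 3.14, 3.14, 3.14].

## Interface

Orientations are given as a unit quaternion [w, x, y, z].
In Python, from workcell import status, optics, hand_in, env gives the robot as it stands.
- The arm moves only by the shell command python3 -m handwheel 'ROWS' [FORCE]. ROWS is a JSON object whose one key "deltas" holds a list of rows, each a list of 5 numbers: the opening, from -1 (shut) to 1 (fully open), then the shift along the tool's x, y, z in units of 40 mm (1.0 is 40 mm), then the turn about the tool's z in units of 10 degrees (1.0 is 10 degrees). In form: {"deltas": [[jaw, x, y, z, roll], ...]}. A call has 1 to 20 rows; each row shifts and turns the commanded pose from where the row before left it, along the tool's axes as they then stand; what a row does not reach is not made up. A row lasts 1/8 s, in which the tool goes at most 62.5 mm and 10.7 degrees, less where a joint would pass 70% of its speed; a pose out of reach is approached as far as the arm can. A call is refused whole if a number of a shift passes 1 or a number of a turn 1, either way. A call with a gripper value outside its range is refused whole. The fingers move at their own pace and stop on an object; FORCE is the grip in N (left out, the last holds). Time passes only in rows, so rows that do not move let the fingers close. It gives the time, the measured TCP pose, the force, the opening and the grip force at its end, in the units of the state.
- status.get_state(): the state, without advancing time (a new reading comes with each control period).
- optics.read_camera(name): name is "side" or "top"; returns a dict with "frame" (420x560x3 uint8, red, green, blue), "depth" (420x560 float32, m along the optical axis (not along the pixel's ray), 0 where there is no reading), "vfov" (degrees; the focal length in pixels is half the picture's height over the tangent of half this angle, whatever the lens; pixels are square), "cx", "cy" (the principal point, pixels), "k1" (the pictures are not rectified: a ray, as slopes to the right and down, at radius r is drawn at 1 + k1 r^2 times it, then the intrinsics apply), "origin" and "attitude" of the camera in the world. Camera axes: x right, y down, z forward; pixel columns grow to the right and rows downward; lengths in m; the calibration is good to about 2 mm. A picture is of the moment at which its call begins.
- hand_in(): hands the job in; it is judged then, once.
The state is a dict: "clock": time; "joint_pos": joint angles; "qvel": joint speeds; "tau": joint torques, N m; "tcp_pos": TCP position; "orientation": TCP orientation; "wrist_force": force on the tool from outside, world axes, zero at the start; "ft_torque": the same for the moment, N m; "finger_gap": finger opening in m; "grip_force": force on a finger pad.
Only numpy, scipy, OpenCV 4.12 (cv2) and the standard library are available. Lean on these libraries where they do the work, as an engineer would, in place of code of your own. Each camera call takes 0.05 s, during which the arm holds its last target. There are 200 camera calls.

## Task

Push the three upright steel buttons, one at a time and without lifting them off the bench, into single file between the guide rails, until the first stands against the stop bar and the others follow close up behind it. Then pick up the hand lens by its handle and hold it level, in the air, centred over the button at the stop, with the lens at the height of the pointer on the post beside it. Finish while still holding it there; leave the bottle, the tin of parts and the tape measure where they are.

Things in the scene. Friction and masses are not known exactly. Their poses are not given: they have to be found in the camera images.
- lane: fixed lane: two parallel aluminium rails 10 mm high, 14 mm wide, 46 mm apart inside, no floor (buttons slide on the bench), closed by a steel stop bar 20 mm high. Origin: on the bench, centreline, where the straight rails begin; x runs to the stop, z up. Stop face at x = +150 mm. Flared wings reach back to x = -30 mm, there about 75 mm apart inside.
- seat (a point): fixed point of the lane: top centre (34 mm above the bench) of a button standing against the stop, at x = 130 mm in the lane's frame; axes as the lane's. Buttons close up behind it have centres at x = 90 and 50 mm.
- focus_mark: fixed collar, 22 mm wide and 16 mm high, clamped at a varying height on a post 10 mm thick and 158 mm high (lane frame x = 130, y = -95 mm, on an 8 mm foot), with a thin level pointer (4 mm thick) towards the lane. Origin: on the post's axis at the pointer's height; y points along the pointer to the lane, z up.
- mark_tip (a point): tip of the pointer, on its centreline, 43 mm from the post's axis and 52 mm beside the lane's centreline; its height (75 to 115 mm above the bench) is the focal height at which the lens must be held. z up.
- button_1: one of three identical machined steel locating buttons standing upright on the bench: round body 40 mm in diameter and 26 mm high, with a 24 mm boss on top to 34 mm overall; about 0.15 kg. Origin: centre of the underside; z up.
- button_2: one of three identical machined steel locating buttons standing upright on the bench: round body 40 mm in diameter and 26 mm high, with a 24 mm boss on top to 34 mm overall; about 0.15 kg. Origin: centre of the underside; z up.
- button_3: one of three identical machined steel locating buttons standing upright on the bench: round body 40 mm in diameter and 26 mm high, with a 24 mm boss on top to 34 mm overall; about 0.15 kg. Origin: centre of the underside; z up.
- loupe: hand lens lying flat on the bench: clear glass in a steel ring 72 mm in outer diameter and 14 mm high, with a straight black handle 18 mm wide and 16 mm thick. Origin: below the lens's centre at the underside; z up through the lens; the handle lies along -x, its black part from x = -50 to -150 mm, underside in the same plane as the ring's. About 0.1 kg.
- lens_centre (a point): centre of the lens, 7 mm above the hand lens's underside (mid height of its ring); axes as the hand lens's.
- lens_handle (a point): grip point on the hand lens's handle, 95 mm from the lens's centre along -x, 8 mm above the underside; axes as the hand lens's.
- dye_bottle: bystander: small standing bottle with a pointed cap, 40 mm in diameter, 95 mm high. Origin: centre of the underside.
- parts_tin: bystander: low round open tin of small parts, 103 mm in diameter, 26 mm high. Origin: centre of the underside.
- tape_measure: bystander: tape measure lying flat, 87 x 78 x 35 mm. Origin: centre of the underside.
Mind the look-alikes: they are no part of the job. Leave any purple look-alike of the button_3 alone.

How it is judged:
By the outcome, as a careful person would: the job done as asked, in the order asked, and still so for the second after the job is handed in, while the arm keeps its last pose, push and grip.
It also fails if it takes over 67 s, if anything falls off the work surface, if the arm or the gripper's body presses on something with over 40 N, if the wrist force passes 120 N, or if a joint passes its speed limit or range.

## Working session

There is one attempt and no reset: what is moved stays moved. The work goes in short steps, Python scripts to look and compute and a shell command to move; the robot and the scene stay as the last step left them, time stands still between calls to the robot, and variables do not carry over. Pictures are saved under pics/ and viewed, at most 10 in all, crops included, and the job is handed in when it is done.

```bash
mkdir -p pics; ls; cat > h.py <<'E'
import numpy as np, cv2
from workcell import status, optics, env
def rot(q):
    from scipy.spatial.transform import Rotation as R
    q=np.asarray(q,float)
    return R.from_quat([q[1],q[2],q[3],q[0]]).as_matrix() if q.size==4 else q
def cam(n):
    c=optics.read_camera(n); return c
def rays(c,uv):
    uv=np.asarray(uv,float).reshape(-1,2)
    f=210/np.tan(np.radians(c['vfov'])/2)
    d=(uv-[c['cx'],c['cy']])/f; s=d.copy()
    for _ in range(20): s=d/(1+c['k1']*(s**2).sum(1,keepdims=True))
    return np.c_[s,np.ones(len(s))]@rot(c['attitude']).T
def plane(c,uv,z):
    r=rays(c,uv); o=np.asarray(c['origin']); return o+r*((z-o[2])/r[:,2])[:,None]
def cloud(c):
    v,u=np.mgrid[:420,:560]; uv=np.c_[u.ravel(),v.ravel()]
    return (np.asarray(c['origin'])+rays(c,uv)*c['depth'].reshape(-1,1)).reshape(420,560,3)
def save(n,im): cv2.imwrite('pics/'+n,im[...,::-1])
E
python3 - <<'E'
from h import *
s=status.get_state(); print(s, env.tip_reach)
for n in('top','side'):
    c=cam(n); save(n+'0.png',c['frame']); np.savez(n+'0.npz',**c); print({k:v for k,v in c.items() if k not in('frame','depth')})
E
```

```text
pics
{'clock': 0.0, 'joint_pos': array([-1.48761763e+00,  3.13983532e-01,  4.49368772e-02,  1.30357303e+00,
       -9.44302389e-07,  1.43121076e+00]), 'qvel': array([-0.00243507,  0.000368  ,  0.00143991, -0.00098404,  0.00056367,
        0.00103038]), 'tau': array([-3.69868776e-04, -4.80625105e+01,  2.98534405e+01,  1.92504411e-02,
       -2.63174270e-04,  8.65622496e-06]), 'tcp_pos': array([ 0.12699856, -0.56040107,  0.30300112]), 'orientation': array([-9.11329535e-04,  9.93803008e-01,  1.11151926e-01,  2.52371008e-05]), 'wrist_force': array([-0.01989776, -0.23024759, -0.50251487]), 'ft_torque': array([-0.00687573,  0.00260842,  0.0336607 ]), 'grip_force': 0.0, 'finger_gap': 0.08519708592127193} 0.0726
{'vfov': 56.840214776234966, 'cx': 270.8989607960838, 'cy': 209.19368814401713, 'k1': -0.005268258415320099, 'origin': array([ 0.40422767, -0.00890535,  0.98591857]), 'attitude': array([ 0.07914405, -0.64776958,  0.75268445, -0.08716023])}
{'vfov': 43.08379072603207, 'cx': 274.9778622680005, 'cy': 208.29172204258543, 'k1': 0.043314565358046196, 'origin': array([-0.17428571, -1.1171304 ,  0.87742306]), 'attitude': array([-0.47613514,  0.82256093, -0.2745943 ,  0.14590001])}
```

View pics/top0.png

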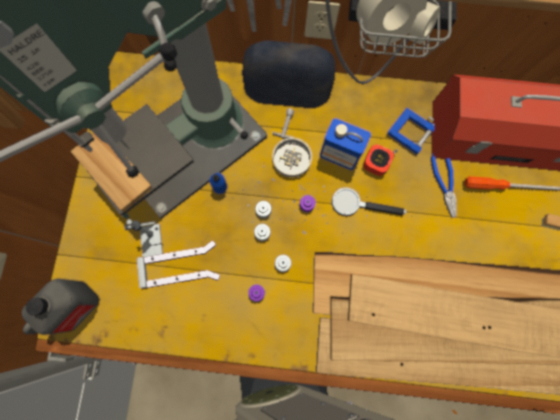

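View pics/side0.png

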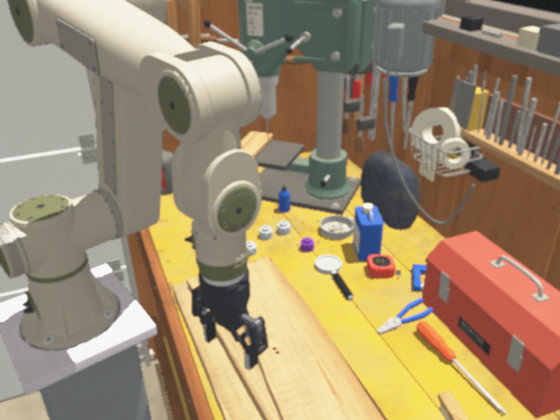

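The top view shows three white/steel buttons at (263,209), (262,232) and (283,263), and purple look-alikes at (307,204) and (257,293). The lane has its stop at (142,272) and its mouth at about (215,260). The post is at about (150,235), the lens at (346,202), and its handle runs right to (404,211). I'll confirm in an enlarged crop and measure.

```bash
python3 - <<'E'
from h import *
c=dict(np.load('top0.npz')); im=c['frame']
save('crop1.png',cv2.resize(im[175:315,120:320],None,fx=4,fy=4,interpolation=cv2.INTER_CUBIC)[:600,:800])
P=cloud(c); z=P[...,2]
hsv=cv2.cvtColor(im,cv2.COLOR_RGB2HSV)
def pr(t,a): print(t,np.round(a,4).tolist())
roi=np.zeros(z.shape,bool); roi[180:320,120:420]=1
# heights at locations
for n,m in (('white',(hsv[...,1]<60)&(hsv[...,2]>120)&roi),('purple',(hsv[...,0]>125)&(hsv[...,0]<150)&(hsv[...,1]>120)&roi),('black',(hsv[...,2]<50)&roi)):
    k,l,st,ce=cv2.connectedComponentsWithStats(m.astype(np.uint8))
    for i in range(1,k):
        if st[i,4]<25: continue
        zz=z[l==i]; pr(n,[*ce[i],*st[i],*np.percentile(zz,[10,50,90]),*np.median(P[l==i],0)[:2]])
E
```

```text
white [346.4175, 201.4045, 332.0, 188.0, 34.0, 27.0, 618.0, 0.0083, 0.011, 0.0152, 0.6273, -0.2338]
white [262.99, 208.61, 256.0, 201.0, 15.0, 16.0, 200.0, 0.0232, 0.0282, 0.0357, 0.6362, -0.0174]
white [160.9011, 207.0549, 156.0, 202.0, 11.0, 11.0, 91.0, 0.0221, 0.0267, 0.0309, 0.68, 0.2387]
white [128.8667, 222.5667, 127.0, 219.0, 5.0, 9.0, 30.0, 0.0005, 0.138, 0.1599, 0.6216, 0.2847]
white [167.9172, 259.8689, 137.0, 222.0, 82.0, 66.0, 1533.0, 0.0067, 0.0108, 0.0197, 0.5532, 0.256]
white [261.9059, 231.6139, 255.0, 224.0, 15.0, 16.0, 202.0, 0.0245, 0.028, 0.0357, 0.5783, -0.0065]
white [143.6034, 237.7069, 140.0, 233.0, 8.0, 12.0, 58.0, 0.0069, 0.0096, 0.0135, 0.6123, 0.2948]
white [282.476, 262.9231, 275.0, 255.0, 16.0, 17.0, 208.0, 0.0241, 0.0276, 0.036, 0.4941, -0.045]
purple [306.8421, 203.7068, 301.0, 197.0, 13.0, 14.0, 133.0, 0.0248, 0.0286, 0.0354, 0.6315, -0.1284]
purple [256.1646, 292.9937, 250.0, 286.0, 14.0, 15.0, 158.0, 0.0255, 0.0298, 0.0362, 0.4313, 0.0282]
black [385.0233, 210.6047, 367.0, 207.0, 35.0, 7.0, 43.0, 0.0131, 0.016, 0.0185, 0.5871, -0.3276]
```

View pics/crop1.png

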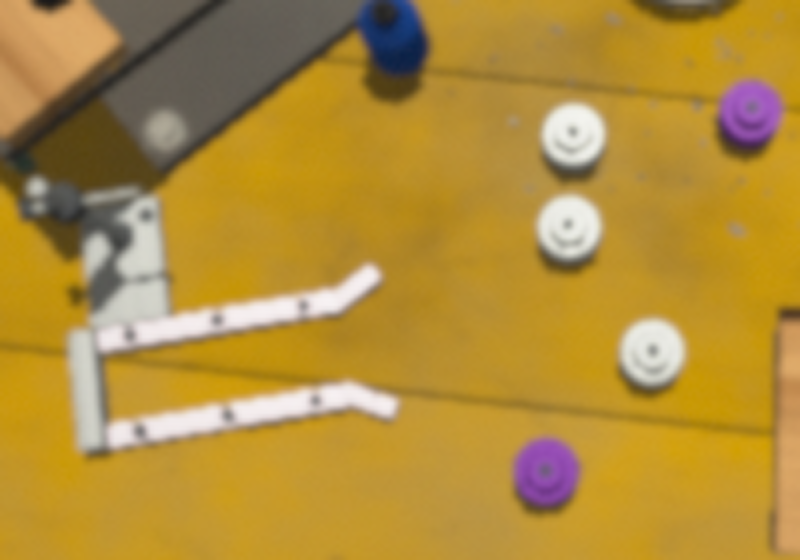

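The crop confirms the three steel buttons at crop (573,135), (569,230) and (651,353), which fit the description (steel body with boss). The two purple ones are look-alikes and stay where they are. Rails run from crop (100,340)/(105,435) to (340,300)/(350,390). The post's collar is around crop (65,200). Next I'll fit the lane, buttons, lens and pointer.

```bash
cat > meas.py <<'E'
from h import *
def buttons(c):
    im=c['frame'];hsv=cv2.cvtColor(im,cv2.COLOR_RGB2HSV);P=cloud(c);out=[]
    m=((hsv[...,1]<70)&(hsv[...,2]>110)).astype(np.uint8)
    return m,P
E
python3 - <<'E'
from h import *
c=dict(np.load('top0.npz')); im=c['frame']; P=cloud(c)
hsv=cv2.cvtColor(im,cv2.COLOR_RGB2HSV)
m=(hsv[...,1]<70)&(hsv[...,2]>110)
k,l,st,ce=cv2.connectedComponentsWithStats(m.astype(np.uint8))
for n,(u,v) in dict(A=(263,209),B=(262,232),C=(282,263)).items():
    i=l[v,u]; p=plane(c,ce[i],0.028)[0]; pp=P[l==i]; t=pp[pp[:,2]>.031]
    print(n,p.round(4),t.mean(0).round(4),len(t))
# rails: bright
V=im.min(2); print(V[245:290:3,150:215:8])
v,u=np.mgrid[:420,:560]
X=(u+.5)*1-120; 
R=(V>195)&(u>145)&(u<200)
lines=[]
for a in (0,1):
    pts=[]
    for uu in range(148,200):
        col=V[:,uu].astype(float)
        base=258-(uu-148)*0.2 if a==0 else 282-(uu-148)*.2
        lo=int(base)-6; seg=np.clip(col[lo:lo+14]-100,0,None)
        if seg.sum()>0: pts.append([uu,(seg*np.arange(lo,lo+14)).sum()/seg.sum()])
    p=plane(c,pts,.010)[:,:2]; q=np.polyfit(p[:,1],p[:,0],1); r=p[:,0]-np.polyval(q,p[:,1])
    lines.append(q); print('rail',q,r.std(),len(p))
d=(np.polyval(lines[0],.2)-np.polyval(lines[1],.2))*np.cos(np.arctan(lines[0][0])); print('sep (60):',d)
# high points near post
w=(u>122)&(u<175)&(v>212)&(v<265)&(P[...,2]>.05)
for y,x in np.argwhere(w): print((x,y),P[y,x].round(3),im[y,x],end=';')
print()
# stop
w=(u>132)&(u<150)&(v>255)&(v<292)&(P[...,2]>.016)&(P[...,2]<.026)
p=P[w]; print('stop',p.mean(0),len(p)); print(cv2.minAreaRect((p[:,:2]*1000).astype(np.float32)))
# lens
g=np.argwhere((l==l[201,346]))[:,::-1]
print('lens',plane(c,ce[l[201,346]],.012), cv2.minEnclosingCircle((plane(c,g,.013)[:,:2]*1000).astype(np.float32)))
b=(hsv[...,2]<75)&(u>355)&(u<412)&(v>195)&(v<220)
g=np.argwhere(b)[:,::-1]; p=plane(c,g,.016)[:,:2]; print('handle',cv2.minAreaRect((p*1000).astype(np.float32)),p.mean(0))
E
```

```text
A [ 0.6375 -0.0171  0.028 ] [ 0.6316 -0.0162  0.0611] 72
B [ 0.5792 -0.006   0.028 ] [ 0.5772 -0.0046  0.048 ] 71
C [ 0.4943 -0.0451  0.028 ] [ 0.4935 -0.0441  0.0475] 75
[[116 183  33  13  16  43  44 170 154]
 [186 202  32  14  30 106 189 236  37]
 [198 201  41  97 207 239 230 171  32]
 [193 196 225 146 235 210 127  39  37]
 [207 234 231 177 100  26  21  36  35]
 [214 183  81  19  15  18  21  33  39]
 [ 65  30  23  15  13  14  22  33  39]
 [ 30  36  22  18  13  13  20  32  38]
 [ 42  45  24  12  13  18  26  79  36]
 [ 51  46  22   9  21  90 163 233 112]
 [ 48  50  33  99 191 236 157 221 235]
 [ 57 120 203 221 235 219 132  55 173]
 [223 232 233 205 125  48  28  45  46]
 [230 196 116  45  32  44  43  50  39]
 [100  50  48  36  41  49  44  48  39]]
rail [0.03272824 0.55169447] 0.00173053835268177 52
rail [-0.02121714  0.50203153] 0.00034175516058237163 52
sep (60): 0.06041966440589878
(np.int64(123), np.int64(213)) [0.65  0.299 0.13 ] [43 42 37];(np.int64(124), np.int64(213)) [0.652 0.299 0.123] [40 39 36];(np.int64(125), np.int64(213)) [0.652 0.298 0.119] [40 42 37];(np.int64(126), np
[... 13535 characters left out ...]
232)) [ 0.404 -0.009  0.986] [186 147  67];(np.int64(155), np.int64(243)) [ 0.404 -0.009  0.986] [181 181 173];(np.int64(135), np.int64(244)) [ 0.404 -0.009  0.986] [196 149  10];(np.int64(140), np.int64(254)) [ 0.404 -0.009  0.986] [189 144  32];(np.int64(141), np.int64(255)) [ 0.404 -0.009  0.986] [188 153  83];
stop [0.52507247 0.30353718 0.02072191] 190
((524.725830078125, 303.6436767578125), (73.98505401611328, 15.883309364318848), 3.919372797012329)
lens [[ 0.62784977 -0.23435348  0.012     ]] ((624.030517578125, -238.60702514648438), 43.244049072265625)
handle ((592.741943359375, -324.7189025878906), (92.89690399169922, 15.771092414855957), 71.56088256835938) [ 0.59134614 -0.32764843]
```

The depth gives the post top at (0.620, 0.277, 0.16) and the collar top at z≈0.12. A silver bar, top at z≈0.116, runs toward −y from the collar, but the pointer should run toward the lane. I'll look closer and refit the rails away from the plate.

```bash
python3 - <<'E'
from h import *
c=dict(np.load('top0.npz')); im=c['frame']; P=cloud(c)
save('crop2.png',cv2.resize(im[215:265,115:175],None,fx=12,fy=12,interpolation=cv2.INTER_CUBIC))
V=im.min(2).astype(float)
L=[]
for a,(u0,u1,b) in enumerate(((166,200,lambda u:258-(u-148)*.2),(150,200,lambda u:282-(u-148)*.2))):
    pts=[]
    for uu in range(u0,u1):
        lo=int(b(uu))-7; seg=np.clip(V[lo:lo+15,uu]-70,0,100); pts.append([uu,(seg*np.arange(lo,lo+15)).sum()/seg.sum()])
    p=plane(c,pts,.010)[:,:2]
    for _ in range(3):
        q=np.polyfit(p[:,1],p[:,0],1); r=p[:,0]-np.polyval(q,p[:,1]); p=p[abs(r)<2*r.std()+1e-4]
    L.append(q); print(q,r.std(),len(p),[np.polyval(q,y).round(4) for y in(.13,.28)])
# stop face along the centreline: row profile
q=np.mean(L,0)
ys=np.arange(.26,.32,.002)
R=rot(c['attitude']); f=210/np.tan(np.radians(c['vfov'])/2)
def proj(p):
    s=(np.asarray(p)-c['origin'])@R; s=s[:,:2]/s[:,2:]; s=s*(1+c['k1']*(s**2).sum(1,keepdims=True)); return s*f+[c['cx'],c['cy']]
for x0 in(-.012,.0,.012):
    uv=proj(np.c_[np.polyval(q,ys)+x0,ys,np.full(len(ys),.02)]).round().astype(int)
    print([(round(y,3),int(V[v,u]),round(float(P[v,u,2]),3)) for y,(u,v) in zip(ys,uv)])
print(proj([[.577,.277,.112],[.62,.277,.112]]))
E
```

```text
[-0.02183425  0.56225726] 0.0002461672431485705 34 [np.float64(0.5594), np.float64(0.5561)]
[-0.02168153  0.50219194] 0.00018938406506252366 49 [np.float64(0.4994), np.float64(0.4961)]
[(np.float64(0.26), 45, 0.001), (np.float64(0.262), 47, -0.001), (np.float64(0.264), 49, 0.003), (np.float64(0.266), 49, 0.003), (np.float64(0.268), 49, -0.001), (np.float64(0.27), 49, -0.001), (np.float64(0.272), 50, -0.002), (np.float64(0.274), 48, 0.003), (np.float64(0.276), 46, 0.0), (np.float64(0.278), 46, 0.0), (np.float64(0.28), 45, 0.002), (np.float64(0.282), 48, -0.0), (np.float64(0.284), 51, 0.002), (np.float64(0.286), 54, 0.003), (np.float64(0.288), 52, 0.001), (np.float64(0.29), 64, -0.001), (np.float64(0.292), 83, 0.005), (np.float64(0.294), 119, 0.011), (np.float64(0.296), 163, 0.019), (np.float64(0.298), 163, 0.019), (np.float64(0.3), 191, 0.021), (np.float64(0.302), 198, 0.019), (np.float64(0.304), 195, 0.023), (np.float64(0.306), 185, 0.021), (np.float64(0.308), 185, 0.021), (np.float64(0.31), 162, 0.023), (np.float64(0.312), 119, 0.002), (np.float64(0.314), 66, 0.001), (np.float64(0.3
[... 1323 characters left out ...]
 (np.float64(0.28), 28, -0.015), (np.float64(0.282), 29, -0.018), (np.float64(0.284), 29, 0.005), (np.float64(0.286), 31, -0.002), (np.float64(0.288), 40, 0.001), (np.float64(0.29), 62, 0.001), (np.float64(0.292), 88, 0.005), (np.float64(0.294), 88, 0.005), (np.float64(0.296), 126, 0.013), (np.float64(0.298), 171, 0.017), (np.float64(0.3), 196, 0.02), (np.float64(0.302), 200, 0.02), (np.float64(0.304), 197, 0.022), (np.float64(0.306), 197, 0.022), (np.float64(0.308), 187, 0.017), (np.float64(0.31), 166, 0.02), (np.float64(0.312), 125, 0.02), (np.float64(0.314), 66, 0.001), (np.float64(0.316), 66, 0.001), (np.float64(0.318), 35, 0.0)]
[[137.64768129 244.29976626]
 [136.36315362 225.92673342]]
```

View pics/crop2.png

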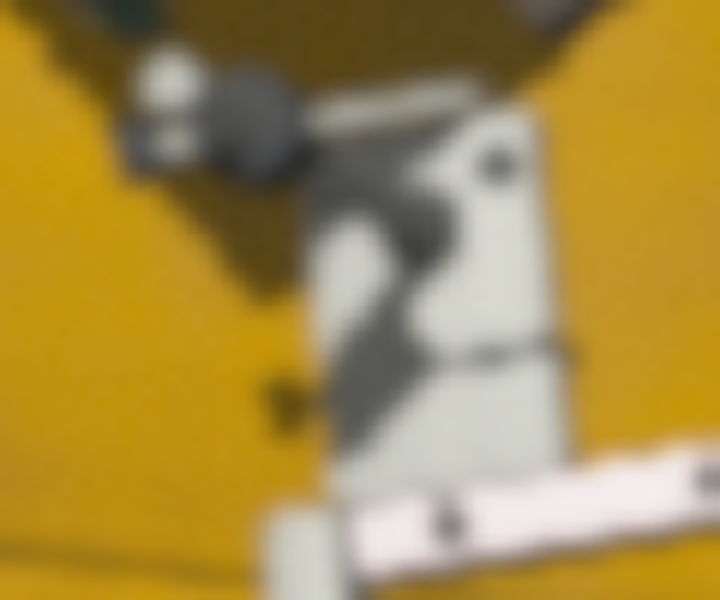

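Crop 2 shows the collar (240,120) with one level silver bar, (310,120)→(480,90), and its shadow dashed across the plate at (500,350). That bar is the pointer, though it points back along the lane. Its top is at z≈0.1155 and the collar's at ≈0.1205, so the pointer is at ≈0.113, within 75–115 mm.

- **Lane:** centreline x = 0.5322 − 0.0218·y, rail spacing 60 mm as specified, stop face y≈0.2955. The post position agrees.
- **Plan:** use the part-open fingers as a fork, just above the 10 mm rails. First roll, then travel to behind B.

```bash
python3 -m handwheel '{"deltas":[[-0.34,0,0,0,-1],[-0.34,0,0,0,-1],[-0.34,0,0,0,-1],[-0.34,0,0,0,-1],[-0.34,0,0,0,-1],[-0.34,0,0,0,-1],[-0.34,0,0,0,-1],[-0.34,0,0,0,-0.84]]}'; python3 - <<'E'
from h import *
for n in('top','side'):
    c=dict(np.load(n+'0.npz')); P=cloud(c).reshape(-1,3); d=c['depth'].ravel()
    w=(d>0)&(P[:,2]>.14)&(P[:,2]<.9)&(P[:,1]>-.1)&(P[:,1]<.45)&(P[:,0]<.75)&(P[:,0]>.1)
    h,_,_=np.histogram2d(P[w,0],P[w,1],[np.arange(.1,.76,.05),np.arange(-.1,.46,.05)])
    print(n,h.astype(int).tolist()); q=P[w]
    for lo in (.14,.25,.4,.6): s=q[(q[:,2]>lo)&(q[:,2]<lo+.2)]; print(lo,len(s), s.min(0).round(2) if len(s) else '')
from workcell import env
print(env.tip_reach)
E
```

```text
clock: 1.1
tcp_pos: [0.127, -0.5606, 0.3034]
orientation: [-0.0, 0.698, 0.716, 0.0]
wrist_force: [0.5, -0.4, 0.3]
finger_gap: 0.0281
grip_force: 0.0
top [[0, 0, 0, 0, 0, 0, 0, 0, 0, 0, 0], [0, 0, 0, 0, 0, 0, 0, 0, 0, 0, 0], [0, 22, 614, 383, 0, 0, 0, 0, 0, 0, 0], [939, 1142, 338, 3, 0, 0, 0, 0, 0, 0, 0], [0, 0, 0, 0, 0, 0, 0, 0, 0, 0, 0], [0, 0, 0, 0, 0, 0, 0, 0, 0, 0, 0], [0, 0, 0, 0, 0, 0, 0, 0, 0, 0, 0], [0, 0, 0, 0, 0, 0, 0, 0, 0, 0, 16], [0, 0, 0, 0, 0, 0, 0, 0, 0, 0, 0], [0, 0, 0, 0, 0, 0, 0, 0, 0, 0, 0], [0, 0, 0, 0, 0, 0, 1, 457, 0, 0, 2], [0, 0, 0, 0, 0, 199, 1312, 434, 121, 0, 0], [0, 0, 0, 469, 354, 597, 5865, 2565, 402, 22, 0]]
0.14 3110 [ 0.22 -0.07  0.14]
0.25 3729 [ 0.22 -0.1   0.25]
0.4 9651 [ 0.25 -0.1   0.4 ]
0.6 2125 [0.71 0.2  0.6 ]
side [[218, 1012, 382, 6, 0, 0, 0, 0, 0, 0, 0], [2281, 878, 20, 0, 0, 0, 0, 0, 0, 0, 0], [1013, 198, 0, 0, 0, 0, 0, 0, 0, 0, 0], [6, 0, 0, 0, 0, 0, 0, 0, 0, 0, 0], [0, 0, 0, 0, 0, 0, 0, 0, 0, 0, 0], [0, 0, 0, 0, 0, 0, 0, 0, 0, 0, 0], [0, 0, 0, 0, 0, 0, 0, 0, 0, 0, 0], [0, 0, 0, 0, 0, 0, 0, 0, 0, 0, 0], [0, 0, 0, 0, 0, 0, 0, 0, 0, 0, 0], [0, 0, 0, 0, 0, 0, 0, 12, 0, 0, 0], [0, 0, 0, 0, 0, 0, 4, 115, 0, 0, 268], [0, 0, 0, 0, 0, 48, 175, 15, 0, 0, 310], [0, 0, 0, 105, 63, 257, 1155, 448, 55, 6, 60]]
0.14 3639 [ 0.1  -0.09  0.14]
0.25 4167 [ 0.1  -0.1   0.25]
0.4 3964 [ 0.15 -0.1   0.4 ]
0.6 284 [0.61 0.19 0.6 ]
0.0726
```

```bash
python3 -m handwheel '{"deltas":[[-0.34,0.4,0.4,0,0],[-0.34,0.86,0.79,0,0],[-0.34,0.86,0.79,0,0],[-0.34,0.86,0.79,0,0],[-0.34,0.86,0.79,0,0],[-0.34,0.86,0.79,0,0],[-0.34,0.86,0.79,0,0],[-0.34,0.86,0.79,0,0],[-0.34,0.86,0.79,0,0],[-0.34,0.86,0.79,0,0],[-0.34,0.86,0.79,0,0],[-0.34,0.86,0.79,0,0],[-0.34,0.86,0.79,0,0],[-0.34,0.86,0.79,0,0],[-0.34,0.86,0.79,0,0],[-0.34,0,0.05,0.9,0],[-0.34,0,0,0.9,0],[-0.34,0,0,0.9,0],[-0.34,0,0,0.9,0],[-0.34,0,0,0.5,0]]}'
```

```text
clock: 3.6
tcp_pos: [0.5753, -0.0524, 0.1376]
orientation: [-0.002, 0.7, 0.714, -0.001]
wrist_force: [0.5, -0.2, -0.4]
finger_gap: 0.0282
grip_force: 0.0
```

```bash
python3 -m handwheel '{"deltas":[[-0.34,0,0.05,0.7,0],[-0.34,0,0.05,0.61,0],[-0.34,0.3,0,0,0],[-0.34,0.3,0,0,0],[-0.34,0.375,-0.185,0,0],[-0.34,0.375,-0.185,0,0],[-0.34,0.375,-0.185,0,0],[-0.34,0.375,-0.185,0,0],[-0.34,0.375,-0.185,0,0],[-0.34,0.375,-0.185,0,0],[-0.34,0,0,0,0]]}'; python3 - <<'E'
from h import *
c=cam('top'); np.savez('t1.npz',**c); save('t1.png',cv2.resize(c['frame'][170:330,120:340],None,fx=3,fy=3))
E
```

```text
clock: 4.97
tcp_pos: [0.5332, 0.0605, 0.0872]
orientation: [-0.001, 0.699, 0.715, -0.0]
wrist_force: [0.4, -0.1, 0.4]
finger_gap: 0.0282
grip_force: 0.0
```

View pics/t1.png

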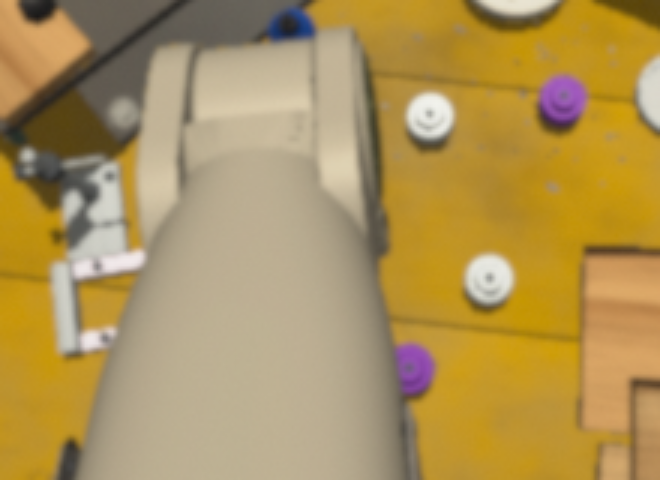

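The picture shows B gone from its spot, hidden under the arm at the mouth, with A (428,117) and C (489,279) undisturbed. I'll check B from the side camera numerically.

```bash
cat > sb.py <<'E'
from h import *
def whites(c,pr=True):
    im=c['frame'];hsv=cv2.cvtColor(im,cv2.COLOR_RGB2HSV);P=cloud(c)
    m=(hsv[...,1]<70)&(hsv[...,2]>110)&(c['depth']>0)&(P[...,2]>.004)&(P[...,2]<.045)&(P[...,0]>.35)&(P[...,0]<.7)&(P[...,1]>-.15)&(P[...,1]<.35)
    k,l,st,ce=cv2.connectedComponentsWithStats(m.astype(np.uint8))
    for i in range(1,k):
        if st[i,4]<25: continue
        q=P[l==i]; print(ce[i].round(1),st[i,2:],'med',np.median(q,0).round(4),'min',q.min(0).round(3),'max',q.max(0).round(3),'plane.028',plane(c,ce[i],.028)[0,:2].round(4))
if __name__=='__main__':
    import sys
    for n in sys.argv[1:]: print(n); whites(cam(n))
E
python3 sb.py side
```

```text
side
[254.9 191.5] [11  8 30] med [0.6922 0.2155 0.0202] min [0.681 0.18  0.014] max [0.7   0.24  0.024] plane.028 [0.6841 0.2001]
[207.4 204.7] [ 37  37 393] med [0.5214 0.272  0.0082] min [0.478 0.113 0.004] max [0.619 0.31  0.022] plane.028 [0.5137 0.2216]
[238.1 223.3] [ 8 16 50] med [0.5371 0.0708 0.0195] min [0.511 0.046 0.005] max [0.572 0.132 0.042] plane.028 [0.53   0.0644]
[283.  227.1] [ 13  13 141] med [ 0.6288 -0.0287  0.0226] min [ 0.614 -0.042  0.004] max [ 0.654 -0.002  0.036] plane.028 [ 0.6238 -0.0371]
[248.9 247.9] [ 13  15 160] med [ 0.4877 -0.0571  0.0226] min [ 0.471 -0.071  0.005] max [ 0.511 -0.029  0.036] plane.028 [ 0.4826 -0.0648]
```

```bash
python3 -m handwheel '{"deltas":[[-0.34,0.3,-0.03,0.02,0],[-0.34,0.4,-0.03,0.02,0],[-0.34,0.4,0,0,0],[-0.34,0.4,0,0,0],[-0.34,0.4,0,0,0],[-0.34,0.4,0,0,0],[-0.34,0.4,0,0,0],[-0.34,0.4,0,0,0],[-0.34,0.4,0,0,0],[-0.34,0.4,0,0,0],[-0.34,0.4,0,0,0],[-0.34,0.1,0,0,0],[-0.34,0.05,0,0,0],[-0.34,0,0,0,0]]}'; python3 sb.py side
```

```text
clock: 6.82
tcp_pos: [0.5285, 0.237, 0.0858]
orientation: [-0.0, 0.7, 0.714, -0.0]
wrist_force: [-0.2, -0.2, -0.3]
finger_gap: 0.0283
grip_force: 0.0
side
[224.4 195.4] [ 20  18 125] med [0.6089 0.2684 0.0073] min [0.549 0.227 0.004] max [0.639 0.3   0.045] plane.028 [0.5892 0.2406]
[250.4 190.5] [21  9 91] med [0.6844 0.2295 0.0193] min [0.663 0.179 0.015] max [0.7   0.267 0.029] plane.028 [0.676  0.2149]
[208.1 201.4] [ 8 15 66] med [0.5335 0.2474 0.0171] min [0.503 0.222 0.004] max [0.566 0.307 0.038] plane.028 [0.5262 0.2388]
[202.3 211. ] [ 30  31 201] med [0.4935 0.2342 0.0088] min [0.48  0.112 0.004] max [0.518 0.307 0.033] plane.028 [0.4807 0.1965]
[226.4 211.7] [ 28  16 104] med [0.5548 0.1742 0.008 ] min [0.541 0.114 0.004] max [0.571 0.239 0.021] plane.028 [0.5383 0.1455]
[283.1 227.2] [ 13  14 141] med [ 0.6288 -0.029   0.0224] min [ 0.613 -0.045  0.004] max [ 0.654 -0.006  0.036] plane.028 [ 0.6238 -0.0372]
[249.  247.8] [ 13  15 157] med [ 0.4869 -0.0577  0.0236] min [ 0.472 -0.072  0.004] max [ 0.51  -0.033  0.035] plane.028 [ 0.4831 -0.0646]
```

```bash
python3 -m handwheel '{"deltas":[[-0.34,0.1,-0.02,0,0],[-0.34,0.1,0,0,0],[-0.34,0.08,0,0,0],[-0.34,0,0,0,0]]}';  python3 -m handwheel '{"deltas":[[-0.34,0.06,0,0,0],[-0.34,0,0,0,0]]}'; python3 -m handwheel '{"deltas":[[-0.34,0.05,0,0,0],[-0.34,0,0,0,0]]}'
```

```text
clock: 7.38
tcp_pos: [0.5274, 0.2487, 0.0858]
orientation: [-0.0, 0.7, 0.714, 0.0]
wrist_force: [-1.2, -0.4, -0.0]
finger_gap: 0.0285
grip_force: 0.0
clock: 7.62
tcp_pos: [0.5273, 0.2499, 0.0858]
orientation: [0.001, 0.7, 0.714, -0.001]
wrist_force: [-0.2, -5.2, 0.7]
finger_gap: 0.0282
grip_force: 2.4
clock: 7.88
tcp_pos: [0.5273, 0.2505, 0.0858]
orientation: [0.002, 0.7, 0.714, -0.002]
wrist_force: [0.9, -9.1, 2.1]
finger_gap: 0.0284
grip_force: 4.9
```

```bash
python3 -m handwheel '{"deltas":[[-0.34,-0.5,0,0,0],[-0.34,0,0,-0.8,0],[-0.34,0,0,-0.8,0],[-0.34,-0.8,-0.1,-0.4,0],[-0.34,-0.8,-0.1,0,0],[-0.34,-0.8,-0.1,0,0],[-0.34,-0.8,-0.1,0,0],[-0.34,-0.8,-0.1,0,0],[-0.34,-0.8,-0.1,0,0],[-0.34,-0.8,-0.1,0,0],[-0.34,-0.8,-0.1,0,0],[-0.34,-0.8,-0.1,0,0],[-0.34,-0.8,-0.1,0,0],[-0.34,0,0,0.5,0],[-0.34,0,0,0,0]]}'; python3 sb.py side
```

```text
clock: 9.75
tcp_pos: [0.4931, -0.0884, 0.1448]
orientation: [-0.001, 0.7, 0.714, -0.0]
wrist_force: [-0.2, 0.6, 0.3]
finger_gap: 0.0283
grip_force: 0.0
side
[211.1 204.3] [ 46  44 576] med [0.5298 0.2596 0.009 ] min [0.477 0.105 0.004] max [0.639 0.31  0.043] plane.028 [0.5244 0.2163]
[283.1 227.3] [ 13  13 143] med [ 0.6296 -0.0292  0.0217] min [ 0.614 -0.044  0.004] max [0.656 0.    0.035] plane.028 [ 0.6236 -0.0377]
[249.  247.9] [ 13  15 159] med [ 0.4868 -0.0584  0.0229] min [ 0.471 -0.072  0.004] max [ 0.512 -0.027  0.037] plane.028 [ 0.4828 -0.065 ]
```

```bash
python3 -m handwheel '{"deltas":[[-0.34,0,0,0.75,0],[-0.34,0,0,0.72,0],[-0.34,0.28,0.03,0,0],[-0.34,0.28,0,0,0],[-0.34,0.37,0.12,0,0],[-0.34,0.37,0.12,0,0],[-0.34,0.37,0.12,0,0],[-0.34,0.37,0.12,0,0],[-0.34,0.37,0.12,0,0],[-0.34,0.37,0.12,0,0],[-0.34,0.37,0.12,0,0],[-0.34,0.37,0.12,0,0],[-0.34,0,0,0,0]]}'; python3 sb.py side
```

```text
clock: 11.42
tcp_pos: [0.5313, 0.0548, 0.0869]
orientation: [-0.0, 0.699, 0.715, 0.0]
wrist_force: [0.4, -0.4, 0.4]
finger_gap: 0.0281
grip_force: 0.0
side
[255.4 191.7] [13  8 40] med [0.6953 0.2136 0.0183] min [0.678 0.174 0.014] max [0.7   0.245 0.025] plane.028 [0.6846 0.1979]
[206.9 204.7] [ 37  37 456] med [0.5134 0.2615 0.0089] min [0.476 0.113 0.004] max [0.622 0.315 0.037] plane.028 [0.5123 0.2225]
[237.7 225. ] [13 17 80] med [0.5329 0.0662 0.0187] min [0.506 0.041 0.004] max [0.581 0.129 0.044] plane.028 [0.5236 0.0572]
[283.1 227.2] [ 13  14 142] med [ 0.6283 -0.0302  0.0227] min [ 0.614 -0.042  0.004] max [ 0.655 -0.008  0.036] plane.028 [ 0.6238 -0.0373]
```

On the centreline (0.5310 at that y). Run it in along the lane, slowing near contact (expected y≈0.21).

```bash
python3 -m handwheel '{"deltas":[[-0.34,0.3,0,0.03,0],[-0.34,0.4,0,0,0],[-0.34,0.4,0,0,0],[-0.34,0.4,0,0,0],[-0.34,0.4,0,0,0],[-0.34,0.4,0,0,0],[-0.34,0.4,0,0,0],[-0.34,0.4,0,0,0],[-0.34,0.4,0,0,0],[-0.34,0.2,0,0,0],[-0.34,0.1,0,0,0],[-0.34,0,0,0,0]]}';  python3 -m handwheel '{"deltas":[[-0.34,0.07,0,0,0],[-0.34,0,0,0,0]]}'
```

```text
clock: 12.98
tcp_pos: [0.528, 0.2056, 0.0858]
orientation: [-0.0, 0.7, 0.714, 0.0]
wrist_force: [-1.2, -1.0, -0.1]
finger_gap: 0.028
grip_force: 0.0
clock: 13.22
tcp_pos: [0.5279, 0.2081, 0.0858]
orientation: [-0.0, 0.7, 0.714, -0.0]
wrist_force: [0.3, 0.3, 0.6]
finger_gap: 0.0284
grip_force: 0.1
```

```bash
python3 -m handwheel '{"deltas":[[-0.34,0.05,0,0,0],[-0.34,0,0,0,0]]}';  python3 -m handwheel '{"deltas":[[-0.34,0.05,0,0,0],[-0.34,0,0,0,0]]}'
```

```text
clock: 13.48
tcp_pos: [0.5279, 0.2097, 0.0858]
orientation: [0.0, 0.7, 0.714, -0.001]
wrist_force: [0.4, -3.3, 0.9]
finger_gap: 0.0283
grip_force: 1.6
clock: 13.72
tcp_pos: [0.5277, 0.2104, 0.0857]
orientation: [0.002, 0.7, 0.714, -0.002]
wrist_force: [0.8, -8.9, 1.4]
finger_gap: 0.0283
grip_force: 4.1
```

```bash
python3 -m handwheel '{"deltas":[[-0.34,-0.5,0,0,0],[-0.34,0,0,-0.85,0],[-0.34,0,0,-0.85,0],[-0.34,-0.68,0.39,-0.8,0],[-0.34,-0.68,0.39,0,0],[-0.34,-0.68,0.39,0,0],[-0.34,-0.68,0.39,0,0],[-0.34,-0.68,0.39,0,0],[-0.34,-0.68,0.39,0,0],[-0.34,-0.68,0.39,0,0],[-0.34,-0.68,0.39,0,0],[-0.34,-0.68,0.39,0,0],[-0.34,0,0,0,-1],[-0.34,0,0,0,-1],[-0.34,0,0,0,-1],[-0.34,0,0,0,-1],[-0.34,0,0,0.7,-0.4],[-0.34,0,0,0,0]]}'; python3 sb.py top
```

```text
clock: 15.98
tcp_pos: [0.6718, -0.0498, 0.1555]
orientation: [-0.002, 0.382, 0.924, -0.0]
wrist_force: [-0.2, 0.1, -0.1]
finger_gap: 0.0279
grip_force: 0.0
top
[160.9 207.1] [11 11 90] med [0.6802 0.2393 0.0263] min [0.668 0.228 0.019] max [0.696 0.254 0.032] plane.028 [0.6803 0.2392]
[159.6 262.3] [  60   64 1576] med [0.5397 0.2627 0.0122] min [0.488 0.165 0.004] max [0.643 0.313 0.04 ] plane.028 [0.5408 0.2539]
[143.6 238. ] [ 8 12 56] med [0.6118 0.2948 0.0092] min [0.596 0.281 0.006] max [0.624 0.304 0.032] plane.028 [0.6073 0.2887]
```

```bash
python3 -m handwheel '{"deltas":[[-0.34,0,0,0.85,0],[-0.34,0,0,0.89,0],[-0.34,0.28,0,0,0],[-0.34,0.27,0,0,0],[-0.34,0.375,0,0,0],[-0.34,0.375,0,0,0],[-0.34,0.375,0,0,0],[-0.34,0.375,0,0,0],[-0.34,0.375,0,0,0],[-0.34,0.375,0,0,0],[-0.34,0.375,0,0,0],[-0.34,0.375,0,0,0],[-0.34,0.375,0,0,0],[-0.34,0.375,0,0,0],[-0.34,0,0,0,0]]}'; python3 sb.py side
```

```text
clock: 17.9
tcp_pos: [0.5499, 0.0727, 0.0879]
orientation: [-0.001, 0.381, 0.925, -0.0]
wrist_force: [0.2, -1.0, -0.8]
finger_gap: 0.0286
grip_force: 0.0
side
[213.9 207.7] [ 52  46 744] med [0.5209 0.2305 0.011 ] min [0.477 0.057 0.004] max [0.638 0.312 0.04 ] plane.028 [0.5204 0.192 ]
[254.1 192. ] [14  7 45] med [0.69   0.2146 0.0184] min [0.674 0.178 0.011] max [0.7   0.236 0.025] plane.028 [0.6798 0.1984]
```

```bash
python3 -m handwheel '{"deltas":[[-0.34,-0.45,0,0,0],[-0.34,-0.43,0,0,0],[-0.34,0,0,0.03,1],[-0.34,0,0,0.02,1],[-0.34,0,0,0,1],[-0.34,0,0,0,1],[-0.34,0,0,0,0.4],[-0.34,-0.1,-0.55,0,0],[-0.34,0,-0.52,0,0],[-0.34,0,0,0,0]]}'; python3 sb.py side
```

```text
clock: 19.2
tcp_pos: [0.5335, 0.0408, 0.086]
orientation: [-0.0, 0.7, 0.714, -0.0]
wrist_force: [0.6, 0.5, 0.0]
finger_gap: 0.0283
grip_force: 0.0
side
[208.4 204.4] [ 40  43 572] med [0.5159 0.2543 0.0104] min [0.48  0.109 0.004] max [0.622 0.315 0.044] plane.028 [0.517  0.2212]
[258.1 193.3] [ 9  7 29] med [0.694  0.1947 0.0203] min [0.684 0.173 0.015] max [0.7   0.214 0.025] plane.028 [0.6853 0.1828]
[230.3 226. ] [ 6  8 33] med [0.5128 0.0823 0.0143] min [0.506 0.072 0.004] max [0.519 0.099 0.027] plane.028 [0.5031 0.0661]
```

```bash
python3 -m handwheel '{"deltas":[[-0.34,0.2,-0.04,0,0],[-0.34,0.3,0,0,0],[-0.34,0.35,0,0,0],[-0.34,0.4,0,0,0],[-0.34,0.4,0,0,0],[-0.34,0.4,0,0,0],[-0.34,0.4,0,0,0],[-0.34,0.3,0,0,0],[-0.34,0.2,0,0,0],[-0.34,0.1,0,0,0],[-0.34,0,0,0,0]]}';  python3 -m handwheel '{"deltas":[[-0.34,0.07,0,0,0],[-0.34,0,0,0,0]]}'
```

```text
clock: 20.62
tcp_pos: [0.5298, 0.164, 0.0862]
orientation: [-0.0, 0.7, 0.714, 0.0]
wrist_force: [-0.2, 0.4, -0.7]
finger_gap: 0.0286
grip_force: 0.0
clock: 20.88
tcp_pos: [0.5297, 0.1666, 0.0863]
orientation: [0.0, 0.7, 0.714, -0.0]
wrist_force: [-0.3, -0.2, -0.6]
finger_gap: 0.0281
grip_force: 0.1
```

```bash
python3 -m handwheel '{"deltas":[[-0.34,0.07,-0.02,0,0],[-0.34,0,0,0,0]]}';  python3 -m handwheel '{"deltas":[[-0.34,0.04,0,0,0],[-0.34,0.04,0,0,0],[-0.34,0,0,0,0]]}'
```

```text
clock: 21.12
tcp_pos: [0.5289, 0.1694, 0.0863]
orientation: [0.0, 0.7, 0.714, -0.0]
wrist_force: [1.4, -0.5, -0.0]
finger_gap: 0.0284
grip_force: 0.7
clock: 21.5
tcp_pos: [0.529, 0.1707, 0.0863]
orientation: [0.002, 0.7, 0.714, -0.002]
wrist_force: [0.8, -9.4, 0.4]
finger_gap: 0.0284
grip_force: 4.2
```

```bash
python3 -m handwheel '{"deltas":[[-0.34,-0.6,0,0,0],[-0.34,0,0,-0.9,0],[0,0,0,-0.9,0],[0,-0.8,0,-0.3,0],[0,-0.9,0,0,0],[0,-0.9,0,0,0],[0,-0.9,0,0,0],[0,0,0,0,0]]}'; python3 - <<'E'
from h import *
for n in('top','side'):
    c=dict(np.load(n+'0.npz')); im=c['frame']; hsv=cv2.cvtColor(im,cv2.COLOR_RGB2HSV); P=cloud(c)
    roi=np.zeros(im.shape[:2],bool)
    if n=='top': roi[185:222,325:412]=1
    else: roi[250:303,310:358]=1
    w=(roi&(hsv[...,1]<80)&(hsv[...,2]>110)).astype(np.uint8); w=cv2.morphologyEx(w,cv2.MORPH_OPEN,np.ones((9,9) if n=='top' else (7,7)))
    g=np.argwhere(w)[:,::-1]; p=plane(c,g,.013)[:,:2]*1000
    print(n,len(g),'circ',cv2.minEnclosingCircle(p.astype(np.float32)),'rect',cv2.minAreaRect(p.astype(np.float32))[:2],'mean',p.mean(0))
    b=roi&(hsv[...,2]<75); k,l,st,ce=cv2.connectedComponentsWithStats(b.astype(np.uint8)); i=1+st[1:,4].argmax()
    g=np.argwhere(l==i)[:,::-1]; p=plane(c,g,.014)[:,:2]*1000; r=cv2.fitLine(p.astype(np.float32),cv2.DIST_HUBER,0,.01,.01).ravel()
    s=(p-r[2:])@r[:2]; a=r[2:]+r[:2]*np.percentile(s,.5); e=r[2:]+r[:2]*np.percentile(s,99.5)
    print('black',len(g),p.mean(0),'ang',np.degrees(np.arctan2(r[1],r[0])),'ends',a,e,'z',np.median(P[l==i][:,2]))
E
```

```text
clock: 22.5
tcp_pos: [0.5323, 0.007, 0.1704]
orientation: [0.0, 0.701, 0.713, 0.0]
wrist_force: [-0.1, 0.3, 0.7]
finger_gap: 0.0424
grip_force: 0.0
top 610 circ ((628.4542846679688, -232.44873046875), 37.31353759765625) rect ((629.073974609375, -233.2001953125), (67.38541412353516, 70.3958969116211)) mean [ 628.74966538 -232.54407581]
black 197 [ 591.73198399 -328.30568442] ang 72.81469 ends [ 579.01059767 -369.45392302] [ 606.363361   -281.01113604] z 0.01583515052666673
side 427 circ ((623.867919921875, -243.89166259765625), 45.43336486816406) rect ((621.3734741210938, -241.8842010498047), (83.37089538574219, 68.4960708618164)) mean [ 621.53011668 -242.31934089]
black 127 [ 587.78451323 -333.5322419 ] ang 69.188225 ends [ 571.98238213 -374.93554125] [ 603.908094   -290.94248665] z 0.013650464754562774
```

```bash
python3 -m handwheel '{"deltas":[[0.2,-0.83,0.14,0,0],[0.2,-0.83,0.14,0,0],[0.2,-0.83,0.14,0,0],[0.2,-0.83,0.14,0,0],[0.2,-0.83,0.14,0,0],[0.2,-0.83,0.14,0,0],[0.2,-0.83,0.14,0,0],[0.2,-0.83,0.14,0,0],[0.2,-0.83,0.14,0,0],[0.2,-0.83,0.14,0,0],[0.2,0,0,0,1],[0.2,0,0,0,1],[0.2,0,0,0,0.15],[0.2,0,0,0,0]]}'; python3 sb.py top; python3 - <<'E'
from h import *
c=cam('side'); save('s2.png',cv2.resize(c['frame'][160:320,180:400],None,fx=3,fy=3,interpolation=cv2.INTER_CUBIC)); np.savez('s2.npz',**c)
E
```

```text
clock: 24.25
tcp_pos: [0.5952, -0.3212, 0.1702]
orientation: [-0.0, 0.82, 0.573, 0.0]
wrist_force: [0.1, -0.6, -0.4]
finger_gap: 0.0512
grip_force: 0.0
top
[160.7 207.2] [ 13  12 117] med [0.6805 0.2407 0.0239] min [0.667 0.225 0.019] max [0.696 0.256 0.032] plane.028 [0.68   0.2398]
[166.8 261.9] [  82   64 2162] med [0.5359 0.2539 0.0123] min [0.481 0.117 0.004] max [0.645 0.312 0.044] plane.028 [0.5393 0.2363]
```

View pics/s2.png

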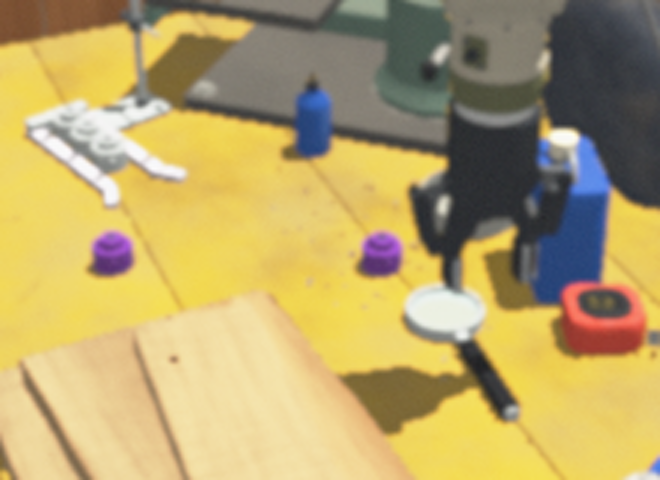

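The picture shows three buttons in file in the lane at crop (70,115), (88,130) and (105,150), with the purple ones (113,253) and (381,252) and the bystanders untouched. The gripper is above the handle (490,375). I'll descend and grip, then measure the buttons from the top.

```bash
python3 -m handwheel '{"deltas":[[0.2,-0.03,0,0.8,0],[0.2,0,0,0.8,0],[0.2,0,0,0.5,0],[0.2,0,0,0.24,0],[0.2,0,0,0,0]]}'; python3 -m handwheel '{"deltas":[[-1,0,0,0,0],[-1,0,0,0,0],[-1,0,0,0,0],[-1,0,0,0,0]]}' 50; python3 - <<'E'
from h import *
c=cam('top'); np.savez('t3.npz',**c); im=c['frame']; P=cloud(c)
hi=(P[...,2]>.024)&(P[...,2]<.045)&(P[...,0]>.49)&(P[...,0]<.56)&(P[...,1]>.16)&(P[...,1]<.31)
q=P[hi]; 
for y in (.1955,.2355,.2755):
    s=q[abs(q[:,1]-y)<.012]; print(y,s.mean(0).round(4),len(s))
print('y range',np.percentile(q[:,1],[1,50,99]).round(4),'x',np.percentile(q[:,0],[1,50,99]).round(4))
save('t3.png',cv2.resize(im[205:305,125:225],None,fx=6,fy=6,interpolation=cv2.INTER_CUBIC))
E
```

```text
clock: 24.98
tcp_pos: [0.5942, -0.323, 0.0763]
orientation: [-0.0, 0.821, 0.571, -0.0]
wrist_force: [-0.2, -0.2, -0.1]
finger_gap: 0.0511
grip_force: 0.0
clock: 25.48
tcp_pos: [0.5952, -0.3237, 0.0782]
orientation: [0.001, 0.821, 0.571, 0.0]
wrist_force: [-0.7, 0.9, 6.9]
finger_gap: 0.0163
grip_force: 51.4
0.1955 [0.5285 0.1952 0.0311] 146
0.2355 [0.5267 0.2351 0.0311] 148
0.2755 [0.526  0.2752 0.0309] 153
y range [0.1797 0.2358 0.2971] x [0.5089 0.5266 0.5467]
```

View pics/t3.png

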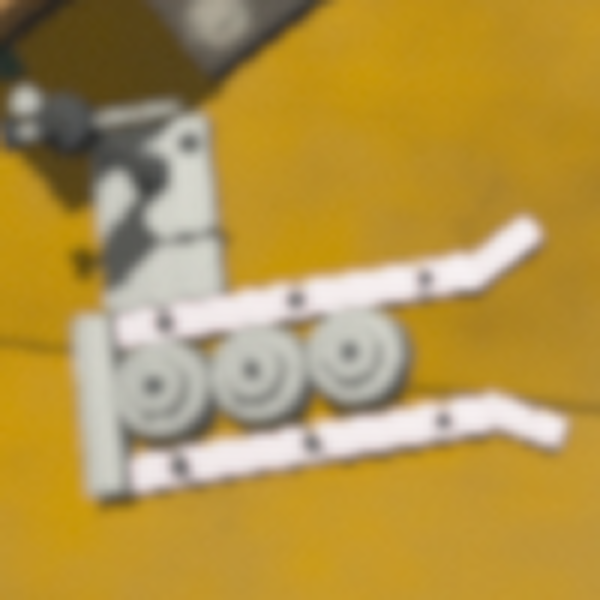

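All three stand single file: in the crop the stop bar is at (100,410) and the buttons at (163,390), (260,375) and (357,355), touching each other. The first is centred at (0.526, 0.275), as predicted. Now lift and roll the lens.

```bash
python3 -m handwheel '{"deltas":[[-1,0,0,-0.1,0],[-1,0,0,-0.4,0],[-1,0,0,-0.5,0],[-1,0,0,-0.6,0],[-1,0,0,-0.6,0],[-1,0,0,-0.5,0],[-1,0,0,-0.3,0],[-1,0,0,0,-0.5],[-1,0,0,0,-0.6],[-1,0,0,0,-0.6],[-1,0,0,0,-0.45],[-1,0,0,0,0]]}' 60; python3 - <<'E'
from h import *
for n in('side','top'):
    c=cam(n); np.savez(n+'4.npz',**c); P=cloud(c); im=c['frame']; hsv=cv2.cvtColor(im,cv2.COLOR_RGB2HSV)
    m=(hsv[...,1]<90)&(hsv[...,2]>90)&(P[...,2]>.08)&(P[...,2]<.16)&(P[...,0]>.5)&(P[...,0]<.72)&(P[...,1]>-.30)&(P[...,1]<-.15)
    q=P[m]; print(n,len(q)); 
    if len(q)>20:
        A=np.c_[q[:,:2]-q[:,:2].mean(0),np.ones(len(q))]; print(q.mean(0).round(4),np.linalg.lstsq(A,q[:,2],rcond=None)[0].round(3),cv2.minEnclosingCircle((q[:,:2]*1000).astype(np.float32)))
E
```

```text
clock: 27.02
tcp_pos: [0.5942, -0.3231, 0.1966]
orientation: [-0.0, 0.7, 0.714, -0.0]
wrist_force: [-0.4, 0.3, -0.7]
finger_gap: 0.0164
grip_force: 58.7
side 375
[ 0.5841 -0.2325  0.1267] [-0.099  0.036  0.127] ((635.5990600585938, -243.74964904785156), 83.77815246582031)
top 825
[ 0.5945 -0.2279  0.129 ] [-0.095  0.003  0.129] ((639.1647338867188, -241.98947143554688), 84.83838653564453)
```

```bash
python3 -m handwheel '{"deltas":[[-1,0.3,-0.08,0,0],[-1,0.6,-0.08,0,0],[-1,0.8,-0.08,0,0],[-1,0.8,-0.08,0,0],[-1,0.8,-0.08,0,0],[-1,0.8,-0.08,0,0],[-1,0.8,-0.08,0,0],[-1,0.8,-0.08,0,0],[-1,0.8,-0.08,0,0],[-1,0.8,-0.08,0,0],[-1,0.8,-0.08,0,0],[-1,0.8,-0.08,0,0],[-1,0.8,-0.08,0,0],[-1,0.8,-0.08,0,0],[-1,0.8,-0.08,0,0],[-1,0.7,-0.08,0,0],[-1,0.4,-0.08,0,0],[-1,0.2,0,0,0],[-1,0,0,0,0]]}'; cat > lens.py <<'E'
from h import *
import sys
s=status.get_state(); print(s['tcp_pos'].round(4),s['orientation'].round(4),s['grip_force'])
ex=s['tcp_pos']+rot(s['orientation'])@[.095,0,0]; print('expected lens xy',ex[:2].round(4))
for n in('side','top'):
    c=cam(n); np.savez(n+'5.npz',**c); P=cloud(c); im=c['frame']; hsv=cv2.cvtColor(im,cv2.COLOR_RGB2HSV)
    d=np.hypot(P[...,0]-ex[0],P[...,1]-ex[1])
    m=(hsv[...,1]<110)&(hsv[...,2]>70)&(P[...,2]>.09)&(P[...,2]<.16)&(d<.045)
    k,l,st,ce=cv2.connectedComponentsWithStats(m.astype(np.uint8)); i=1+st[1:,4].argmax(); q=P[l==i]
    for _ in range(4):
        A=np.c_[q[:,:2]-ex[:2],np.ones(len(q))]; f=np.linalg.lstsq(A,q[:,2],rcond=None)[0]; r=q[:,2]-A@f; q=q[abs(r)<.006]
    print(n,len(q),'plane slope/z',f.round(4),'mean',q.mean(0).round(4),'xy range',q.min(0)[:2].round(4),q.max(0)[:2].round(4), 'px',st[i])
    # pointer
    w=(P[...,0]>.605)&(P[...,0]<.635)&(P[...,1]>.236)&(P[...,1]<.262)&(P[...,2]>.09)&(P[...,2]<.14)
    if w.any(): print('pointer',np.median(P[w],0).round(4),np.percentile(P[w][:,2],[10,90]).round(4),w.sum())
E
python3 lens.py
```

```text
clock: 29.5
tcp_pos: [0.5298, 0.1796, 0.1967]
orientation: [0.0, 0.7, 0.714, -0.0]
wrist_force: [0.5, 0.7, -1.4]
finger_gap: 0.0161
grip_force: 58.7
[0.5298 0.1796 0.1967] [ 2.000e-04  6.998e-01  7.144e-01 -1.000e-04] 58.66448521614075
expected lens xy [0.5278 0.2746]
side 145 plane slope/z [-0.0094  0.0203  0.1257] mean [0.512  0.2709 0.1257] xy range [0.4884 0.2323] [0.5338 0.3107] px [189 166  19  13 154]
pointer [0.6173 0.2465 0.1107] [0.1089 0.1137] 5
top 104 plane slope/z [-0.1821 -0.1295  0.1244] mean [0.508  0.2577 0.1302] xy range [0.4938 0.2431] [0.5203 0.2709] px [140 267  14  14 114]
```

```bash
python3 - <<'E'
from h import *
c=dict(np.load('side5.npz')); save('s5.png',cv2.resize(c['frame'][150:220,175:275],None,fx=8,fy=8,interpolation=cv2.INTER_CUBIC))
# side pointer as seen before (unobstructed) in s2: raw window
d=dict(np.load('s2.npz')); P=cloud(d)
w=(P[...,0]>.60)&(P[...,0]<.64)&(P[...,1]>.225)&(P[...,1]<.265)&(P[...,2]>.085)&(P[...,2]<.14)
for y,x in np.argwhere(w): print((int(x),int(y)),P[y,x].round(3),d['frame'][y,x])
E
```

```text
(224, 166) [0.61  0.264 0.121] [ 98 101 103]
(226, 166) [0.616 0.262 0.12 ] [104 108 108]
(227, 166) [0.62  0.261 0.119] [101 105 104]
(224, 167) [0.61  0.264 0.117] [80 83 83]
(223, 168) [0.605 0.264 0.115] [109  96  73]
(226, 168) [0.616 0.263 0.112] [101 102 102]
(227, 168) [0.62  0.264 0.11 ] [138 138 134]
(227, 169) [0.614 0.253 0.113] [155 150 134]
(228, 169) [0.614 0.247 0.115] [188 180 161]
(226, 170) [0.616 0.264 0.104] [127 117  96]
(228, 170) [0.616 0.251 0.109] [210 185 137]
(229, 170) [0.617 0.246 0.111] [216 194 151]
(230, 170) [0.62  0.244 0.111] [216 198 160]
(230, 171) [0.62  0.246 0.106] [224 201 138]
(231, 171) [0.618 0.235 0.111] [222 202 149]
(232, 171) [0.619 0.23  0.113] [226 205 145]
```

View pics/s5.png

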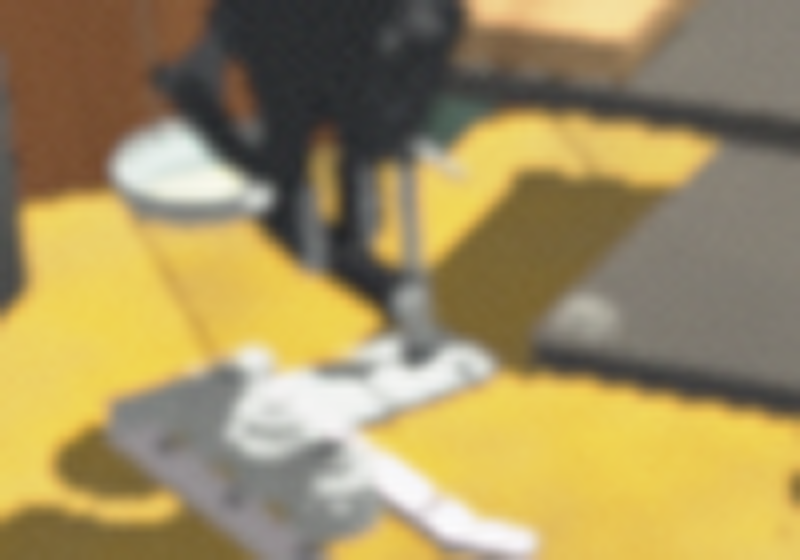

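```bash
python3 - <<'E'
from h import *
t=dict(np.load('top0.npz')); s=dict(np.load('s2.npz'))
def mid(c,cols,v0,v1):
    V=c['frame'].min(2).astype(float); out=[]
    for u in cols:
        g=V[v0:v1,u]; b=np.minimum(g[0],g[-1]); b=np.linspace(g[0],g[-1],len(g)); w=np.clip(g-b,0,None); out.append([u,(w*np.arange(v0,v1)).sum()/w.sum()])
    return np.array(out)
a=mid(t,range(143,150),220,228)
S=s['frame'].min(2); print(S[164:176,225:236])
b=np.array([mid(s,[u],int(170+(u-229.5)*.6)-3,int(170+(u-229.5)*.6)+5)[0] for u in range(228,233)])
print(a.round(2).tolist(),b.round(2).tolist())
ra=rays(t,a); rb=rays(s,b); 
n=np.linalg.svd(ra)[2][2]; o=t['origin']
# intersect side rays with the plane of the bar seen from top
for r,p in zip(rb,b):
    k=((o-s['origin'])@n)/(r@n); print(p.round(1),(s['origin']+k*r).round(4))
m=np.linalg.svd(rb)[2][2]
for r,p in zip(ra,a):
    k=((s['origin']-o)@m)/(r@m); print(p.round(1),(o+k*r).round(4))
E
```

```text
[[131 122 106  92  79  78  82  85  90  90  86]
 [122 120 108  90  81  76  80  90  93  92  91]
 [104 104 101  87  80  79  90  92  93  96  96]
 [ 84  96 110 113 100  92  89  93  99 100 103]
 [ 73 101 134 150 139 115 103 102 103 105 104]
 [ 77  98 134 161 162 148 134 121 109 105 105]
 [ 89  96 115 137 151 160 158 142 123 108 105]
 [112 112 110 115 123 138 149 145 128 112 104]
 [123 123 115 107 107 115 123 125 117 109 105]
 [127 125 114 104 101 102 103 103 103 101 102]
 [126 126 113 103  95  94  96  92  96  97  98]
 [124 126 112 100  94  92  92  91  92  92  86]]
[[143.0, 223.89], [144.0, 223.73], [145.0, 223.62], [146.0, 223.47], [147.0, 223.37], [148.0, 223.11], [149.0, 222.84]] [[228.0, 168.92], [229.0, 169.23], [230.0, 170.05], [231.0, 170.32], [232.0, 170.75]]
[228.  168.9] [0.6239 0.2639 0.106 ]
[229.  169.2] [0.6236 0.257  0.1076]
[230.  170.1] [0.624  0.2515 0.1066]
[231.  170.3] [0.6236 0.2446 0.1083]
[232.  170.8] [0.6235 0.2382 0.1093]
[143.  223.9] [0.624  0.2634 0.1061]
[144.  223.7] [0.6239 0.2609 0.1064]
[145.  223.6] [0.6237 0.2585 0.1068]
[146.  223.5] [0.6237 0.2561 0.1071]
[147.  223.4] [0.6234 0.2536 0.1075]
[148.  223.1] [0.6237 0.2513 0.1076]
[149.  222.8] [0.624  0.2489 0.1076]
```

```bash
python3 - <<'E'
from h import *
def med(P,x,y,z):
    w=(P[...,0]>x[0])&(P[...,0]<x[1])&(P[...,1]>y[0])&(P[...,1]<y[1])&(P[...,2]>z[0])&(P[...,2]<z[1]); q=P[w][:,2]; return (len(q),np.median(q).round(4),q.mean().round(4)) if len(q) else None
for f in('top0','t1','t3','top4'):
    c=dict(np.load(f+'.npz')); P=cloud(c)
    ptr=np.concatenate([P[224,142:148,2],P[223,147:153,2]])
    print(f,'bench',med(P,(.57,.62),(.15,.22),(-.02,.02)),'posttop',np.median(P[221:223,128:130,2]).round(4),'ptr',ptr.mean().round(4),np.median(ptr).round(4),'collar',P[222:228,135:138,2].mean().round(4),'stop',med(P,(.5,.55),(.299,.308),(.012,.03)),'rail',med(P,(.551,.557),(.18,.28),(.004,.02)))
for f in('s2','side4'):
    c=dict(np.load(f+'.npz')); P=cloud(c)
    print(f,'bench',med(P,(.57,.62),(.0,.1),(-.02,.02)),'ptr',[P[v,u,2].round(3) for u,v in((228,169),(229,169),(229,170),(230,170),(231,170),(231,171))],'post',med(P,(.60,.64),(.255,.29),(.145,.175)),[med(P,(.60,.64),(.255,.29),(.13,.175))])
    w=(P[...,0]>.60)&(P[...,0]<.645)&(P[...,1]>.255)&(P[...,1]<.295)&(P[...,2]>.145); print(np.sort(P[w][:,2])[-6:].round(3))
E
```

```text
top0 bench (527, np.float64(0.0011), np.float64(0.0011)) posttop 0.1589 ptr 0.1159 0.116 collar 0.1216 stop (79, np.float64(0.0214), np.float64(0.0214)) rail (93, np.float64(0.0116), np.float64(0.0116))
t1 bench None posttop 0.16 ptr 0.1151 0.1153 collar 0.1219 stop (76, np.float64(0.0209), np.float64(0.0207)) rail (37, np.float64(0.0118), np.float64(0.0119))
t3 bench (523, np.float64(0.0009), np.float64(0.001)) posttop 0.1585 ptr 0.1149 0.1147 collar 0.1223 stop (75, np.float64(0.021), np.float64(0.021)) rail (98, np.float64(0.0112), np.float64(0.0112))
top4 bench (518, np.float64(0.0011), np.float64(0.0011)) posttop 0.1594 ptr 0.1147 0.1145 collar 0.1224 stop (74, np.float64(0.0213), np.float64(0.0213)) rail (103, np.float64(0.012), np.float64(0.0117))
s2 bench (275, np.float64(-0.0017), np.float64(-0.0016)) ptr [np.float64(0.115), np.float64(0.085), np.float64(0.111), np.float64(0.111), np.float64(0.001), np.float64(0.111)] post (14, np.float64(0.1512), np.float64(0.1511)) [(24, np.float64(0.1462), np.float64(0.1453))]
[0.153 0.153 0.155 0.155 0.157 0.159]
side4 bench (277, np.float64(-0.0017), np.float64(-0.0017)) ptr [np.float64(0.111), np.float64(0.086), np.float64(0.111), np.float64(0.113), np.float64(-0.002), np.float64(0.111)] post (13, np.float64(0.154), np.float64(0.1521)) [(26, np.float64(0.1448), np.float64(0.1443))]
[0.154 0.155 0.155 0.155 0.157 0.157]
```

```bash
python3 -m handwheel '{"deltas":[[-1,0.01,-0.05,0.17,0],[-1,0,0,0.16,0],[-1,0,0,0,0]]}'; python3 - <<'E'
from h import *
for f in('top4','side4'):
    c=dict(np.load(f+'.npz')); P=cloud(c); hsv=cv2.cvtColor(c['frame'],cv2.COLOR_RGB2HSV)
    ex=np.array([.5922,-.2281]); d=np.hypot(P[...,0]-ex[0],P[...,1]-ex[1])
    m=(d<.042)&(P[...,2]>.105)&(P[...,2]<.145)&(hsv[...,1]<90)
    k,l,st,ce=cv2.connectedComponentsWithStats(m.astype(np.uint8)); i=1+st[1:,4].argmax(); q=P[l==i]
    A=np.c_[q[:,:2]-ex,np.ones(len(q))]; fit=np.linalg.lstsq(A,q[:,2],rcond=None)[0]
    pr=np.percentile(q[:,:2],[1,99],axis=0); dd=d[l==i]
    print(f,len(q),fit.round(4),'mid',pr.mean(0).round(4),'size',np.ptp(pr,0).round(4),'mean',q.mean(0).round(4),'z centre',np.median(q[dd<.02,2]).round(4),'z ring',np.median(q[dd>.031,2]).round(4))
E
```

```text
clock: 29.98
tcp_pos: [0.5273, 0.1795, 0.1825]
orientation: [-0.0, 0.7, 0.714, -0.001]
wrist_force: [0.2, -0.3, -0.5]
finger_gap: 0.016
grip_force: 58.7
top4 792 [-0.0026 -0.0061  0.1294] mid [ 0.5924 -0.2286] size [0.0667 0.075 ] mean [ 0.5927 -0.2262  0.1294] z centre 0.1284 z ring 0.1318
side4 355 [0.0077 0.022  0.127 ] mid [ 0.5845 -0.2311] size [0.0619 0.0737] mean [ 0.5827 -0.2302  0.1269] z centre 0.1267 z ring 0.1275
```

```bash
python3 -m handwheel '{"deltas":[[-1,0.015,0.015,-0.03,0],[-1,0,0,0,0],[-1,0,0,0,0],[-1,0,0,0,0]]}'; python3 - <<'E'
from h import *
c=cam('top'); P=cloud(c); s=cam('side')
V=np.hstack([cv2.resize(c['frame'][205:305,125:225],(400,400),interpolation=cv2.INTER_CUBIC),cv2.resize(s['frame'][140:220,175:255],(400,400),interpolation=cv2.INTER_CUBIC)]); save('fin.png',V)
E
```

```text
clock: 30.48
tcp_pos: [0.5284, 0.1806, 0.1848]
orientation: [0.0, 0.7, 0.714, 0.0]
wrist_force: [-0.6, 0.2, -0.3]
finger_gap: 0.0161
grip_force: 58.7
```

View pics/fin.png

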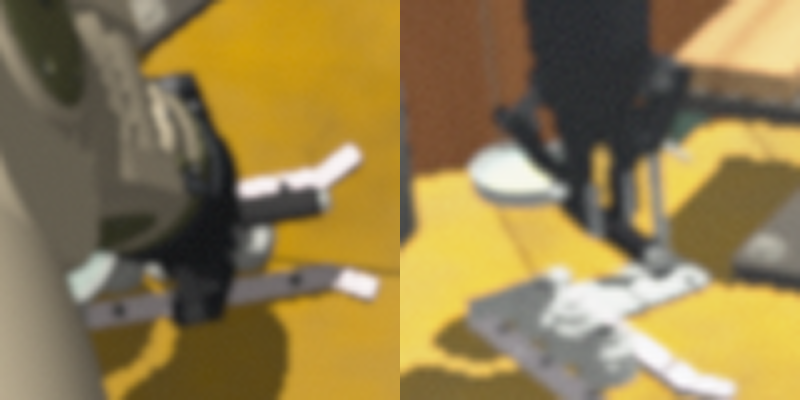

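The picture shows the lens held level over the stop end (left panel (95,275), right panel (515,172)) with the buttons in file below. A final 0.8 mm height trim, then hand in.

```bash
python3 -m handwheel '{"deltas":[[-1,0,0,0.02,0],[-1,0,0,0,0],[-1,0,0,0,0],[-1,0,0,0,0]]}'; python3 -c "
from workcell import hand_in
print(hand_in())"
```

```text
clock: 31.08
tcp_pos: [0.5284, 0.1806, 0.1839]
orientation: [0.0, 0.7, 0.714, -0.0]
wrist_force: [0.1, 0.7, -1.2]
finger_gap: 0.0165
grip_force: 58.7
the job is handed in; nothing more can be done
None
```

The job is handed in at 31 s: the three steel buttons stand close up in the lane with the first against the stop, and the lens is held level and centred over it at about 0.112 m, my measured height for the pointer (good to about 2 mm).

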